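# Surface-probe check on a fold-down warming shelf

### The arm

A 7-joint arm with a two-finger parallel gripper is mounted at the origin on a cart in front of the work surface, level with it; the furniture and walls round the work are solid. World frame = base frame: x ahead of the robot, y to its left, z up, the work surface at z = 0. Lengths are in m, angles in rad, forces in N, time in s.
With the tool pointing down it reaches from about 0.4 to 0.85 m from the base axis. Payload 4.5 kg.
Tool frame: the origin (TCP) lies midway between the tips of the shut fingers; the grasp point (between the pads) lies 19 mm behind it; z points along the fingers, y is the line along which they close (so a half turn about z gives the same grasp; the last joint's range is limited). The gripper opens to 85 mm and grips with 20 to 120 N. Pads are 22 mm wide; open, the fingers measure 114 mm over their backs; the gripper's body (76 mm by 85 mm) begins 54 mm behind the grasp point. The pads swing forward as they close: fully open they stand 13 mm farther back than shut.
Start: joints at [-1.288, 0.689, -0.195, 1.565, 0.157, 0.902, -0.215], TCP at [0.154, 0.606, 0.231] pointing down, gripper open.
Joint ranges: [-3.01, 3.01], [-0.46, 2.08], [-1.47, 1.51], [0.13, 2.56], [-1, 4.14], [0.04, 2.09], [-2.66, 2.66]. Speed limits (rad/s): [2.57, 2.57, 3.14, 3.14, 3.14, 3.14, 3.14].

### API

Orientations are given as [roll, pitch, yaw] about the fixed x, y, z axes, in that order (R = Rz(yaw) Ry(pitch) Rx(roll)).
In Python, from station import manip gives the robot as it stands. The module is installed in compiled form; this text tells all that it offers.
- The arm moves only by the shell command python3 -m pendant 'ROWS' [FORCE]. ROWS is JSON, one flat list of numbers, 7 for each row, row after row: the gripper's target within -1 to 1 (shut at 1, half-way at 0, fully open at -1), then the shift along the tool's x, y, z as a fraction of full scale, then the turn, a rotation vector about the tool's x, y, z as a fraction of full scale. In form: [jaw, x, y, z, ax, ay, az, jaw, x, y, z, ax, ay, az, ...]. A call has 1 to 12 rows; each row is the pose to reach, as a shift and turn from the pose commanded when the call began, along the tool's axes at that moment; what a row does not reach only later rows make up. Full scale, the value 1, is 0.4 m for a shift and 120 degrees for a turn. A row lasts 1/12 s, in which the tool goes at most 41.7 mm and 7.16 degrees, less where a joint would pass 70% of its speed; a pose out of reach is approached as far as the arm can. A call with a number of a shift or a turn outside -1 to 1 is refused whole. A call with a gripper value outside its range is refused whole. The fingers move at their own pace and stop on an object; FORCE is the grip in N (left out, the last holds). Time passes only in rows, so rows that repeat a pose let the fingers close. It gives the time, the measured TCP pose, the force, the opening and the grip force at its end, in the units of the state.
- manip.get_obs(): the state, without advancing time (a new reading comes with each control period).
- manip.capture(name): name is "side" or "top" or "wrist"; returns a dict with "image" (480x640x3 uint8, red, green, blue), "K" (3x3 intrinsics, pixels), "k1" (the pictures are not rectified: a ray, as slopes to the right and down, at radius r is drawn at 1 + k1 r^2 times it, then the intrinsics apply), "R" (3x3) and "t" (3): a world point X has camera coordinates R X + t; the wrist camera has in their place "T_tool_cam" (4x4, takes a point from camera to tool coordinates, whose origin is the TCP and whose axes are the flange's). Camera axes: x right, y down, z forward; pixel columns grow to the right and rows downward; lengths in m; the calibration is good to about 2 mm. A picture is of the moment at which its call begins: read the wrist's pose just before it. There is no depth.
- manip.hand_in(): hands the job in; it is judged then, once.
Trained networks look in a picture, given as the dict that the camera call returned (one of the last four; its "shot" number tells which), for a name from the list of things; names that differ only in an ending like _2 or _b are one class to them, and where a whole thing is asked for, a point or a joint stands for the part that bears it (a point fixed in the world has none). Each returns a list of dicts, best first, with "p" (0 to 1); they miss things now and then, are a little off and sometimes report something else, mostly with a low value. They report only what shows in the picture. A call takes as long as a camera call. They do not tell look-alikes from the thing itself.
- manip.recognise(picture, thing): "extent" ([left, top, right, bottom] in pixels, round what is visible of it).
- manip.cut_out(picture, thing): "region" (480x640 bool, what is visible of it) and "extent" ([left, top, right, bottom] in pixels, round what is visible of it).
The state is a dict: "time_s": time; "joints": joint angles; "qvel": joint speeds; "joint_efforts": joint torques, N m; "position": TCP position; "tcp_rot": TCP orientation; "wrist_force": force on the tool from outside, world axes, zero at the start; "torque": the same for the moment, N m; "width": finger opening in m; "grip_force": force on a finger pad.
Only numpy, scipy, OpenCV 4.12 (cv2) and the standard library are available. Lean on these libraries where they do the work, as an engineer would, in place of code of your own. Each camera call takes 0.05 s, during which the arm holds its last target. There are 200 camera calls.

### The job

Fold the front shelf of the slide warmer down until it lies level, then take the surface probe (the one with the thick square handle) out of its stand and hold it upright with its flat foot wholly inside the engraved ring on the shelf, pressed gently so that the sprung foot is pushed in about halfway (roughly 3 N). Finish there, still gripping the probe and keeping it pressed on the ring; do not let go. Leave the needle probe and the other things on the bench alone.

Things in the scene. Friction and masses are not known exactly. Their poses are not given: they have to be found in the camera images.
- cabinet: slide warmer: a small white box, fixed to the bench, 100 deep (x) x 170 wide (y) x 152 high. Origin on the bench under the hinge line at the middle of its front; x points into the box (away from the robot at yaw 0), z up. The shelf closes its front
- shelf (a joint): fold-down aluminium shelf closing the warmer's front, hinged at its lower edge: 0 = closed, upright (starts closed or slightly ajar), 1.571 = down, level, at its stop. A stiff hinge (0.3 N m) holds it where it is left. Plate 156 wide, 115 from hinge to free edge, 8 thick; its inner face (at cabinet x = 0 when closed) faces up when down, 30 above the bench
- shelf_hinge (a point): middle of the hinge line, 30 above the bench; the hinge runs along the cabinet's y; axes as the cabinet
- handle (a point): middle of the shelf's handle: a round steel bar 10 thick, 80 long, parallel to the hinge, on two posts beyond the shelf's free edge. Bar axis 143 from the hinge, 28 beyond the plate's edge, 4 outward of its inner face. Closed, it is 173 above the bench, 21 above the cabinet's top: grip or hook it from above. Axes fixed to the shelf: z hinge to handle, x the inner face's normal
- ring_spot (a point): centre of the engraved ring (inside diameter 32) on the shelf's inner face, 65 from the hinge and 35 to the +y side of the middle; x is the normal of the inner face (up when the shelf is down). A square outline of the same size at the -y side is not the spot
- probe: loose surface probe, about 90 g, upright in a stand. Origin on its axis at the underside of its flange (38 wide, 6 thick), which rests on the stand; z up the handle. White handle 22 x 22 square (faces along x and y), from 6 to 81 above the origin. Below: a 24 thick plug (25 long), a 10 thick stem, and the sprung flat foot, 14 in diameter, its underside 62 below the origin when out
- foot (a point): centre of the underside of the probe's sprung foot
- probe_tip (a joint): how far the foot is pushed in: 0 = out, 0.014 m = fully in; spring 400 N/m (7 mm in = 2.8 N)
- needle_probe: loose needle probe with a slim round handle (14 thick, 102 high over its flange) and a pointed needle, upright in the other stand; not to be moved. Origin as for the probe
- stand_a: fixed grey block 68 x 68 x 70 high with a 26.5 mm square hole right through from the top; holds the surface probe. Origin in the middle of its underside
- stand_b: the same block; holds the needle probe. Which of the two stands is to the left varies
- timer: bystander: loose bench timer, 62 x 62 x 19, lying flat, origin under its centre
- tube_rack: bystander: loose white tube rack, 68 x 118 x 54, origin under its centre
- plate_a: bystander: loose well plate, 85 x 128 x 15, lying flat, origin under its centre
- conical_1: bystander: loose conical tube lying down, 21 x 112 x 22, origin under its middle
- conical_2: bystander: loose conical tube lying down, 21 x 112 x 22, origin under its middle
- marker_2: bystander: loose marker pen lying down, 14 x 131 x 15, origin under its middle
Mind the look-alikes: they are no part of the job. Leave any blue or pink look-alike of the probe alone.

How it is judged:
By the outcome, as a careful person would: the job done as asked, in the order asked, and still so for the second after the job is handed in, while the arm keeps its last pose, push and grip.
It also fails if it takes over 61 s, if anything falls off the work surface, if the arm or the gripper's body presses on something with over 40 N, if the wrist force passes 120 N, or if a joint passes its speed limit or range.

## Working session

There is one attempt and no reset: what is moved stays moved. The work goes in short steps, Python scripts to look and compute and a shell command to move; the robot and the scene stay as the last step left them, time stands still between calls to the robot, and variables do not carry over. Pictures are saved under pics/ and viewed, at most 10 in all, crops included, and the job is handed in when it is done.

```bash
mkdir -p pics
python3 - <<'E'
from station import manip
import cv2,numpy as np
o=manip.get_obs()
print({k:np.round(v,3).tolist() for k,v in o.items()})
ims=[]
for n in("top","side"):
    c=manip.capture(n); cv2.imwrite(f"pics/{n}0.png",c["image"][:,:,::-1])
    print(n,c["K"].tolist(),c["k1"],c["R"].round(4).tolist(),c["t"].round(4).tolist())
    for th in("cabinet","shelf","handle","ring_spot","probe","needle_probe","stand_a"):
        print(th,[(np.round(d["extent"]).tolist(),round(d["p"],2)) for d in manip.recognise(c,th)])
E
```

```text
{'time_s': 0.0, 'joints': [-1.288, 0.69, -0.195, 1.566, 0.157, 0.902, -0.215], 'qvel': [0.0, -0.001, -0.001, 0.0, 0.001, 0.001, 0.0], 'joint_efforts': [-0.001, -53.962, -1.267, -15.855, 0.009, 0.009, -0.0], 'position': [0.154, 0.605, 0.23], 'tcp_rot': [-3.14, 0.0, 2.893], 'wrist_force': [0.649, 1.117, -0.589], 'torque': [0.006, -0.039, -0.028], 'grip_force': 0.0, 'width': 0.085}
top [[528.4021912868772, 0.0, 324.38115713309196], [0.0, 528.4021912868772, 246.3264532196192], [0.0, 0.0, 1.0]] -0.03767371033535624 [[-0.0359, -0.9993, -0.0053], [-0.979, 0.0362, -0.2007], [0.2008, -0.002, -0.9796]] [0.0792, 0.5092, 1.3526]
cabinet [([343.0, 162.0, 420.0, 221.0], 0.58)]
shelf [([351.0, 197.0, 418.0, 221.0], 0.71), ([366.0, 291.0, 408.0, 305.0], 0.61)]
handle [([354.0, 199.0, 417.0, 221.0], 0.75), ([268.0, 260.0, 282.0, 278.0], 0.29)]
ring_spot [([350.0, 197.0, 418.0, 219.0], 0.95)]
probe [([170.0, 264.0, 189.0, 282.0], 0.76), ([232.0, 295.0, 252.0, 306.0], 0.66), ([307.0, 259.0, 322.0, 274.0], 0.57), ([203.0, 256.0, 225.0, 276.0], 0.54)]
needle_probe [([269.0, 261.0, 282.0, 279.0], 0.55)]
s
[... 187 characters left out ...]
 0.0, 1.0]] 0.039335130941847346 [[-0.9499, -0.3124, -0.0009], [-0.1332, 0.4076, -0.9034], [0.2826, -0.858, -0.4288]] [0.4597, 0.1645, 1.2997]
cabinet []
shelf [([286.0, 196.0, 305.0, 250.0], 0.76), ([263.0, 302.0, 295.0, 348.0], 0.18)]
handle [([287.0, 195.0, 305.0, 253.0], 0.6)]
ring_spot [([286.0, 191.0, 306.0, 251.0], 0.58)]
probe [([314.0, 238.0, 327.0, 276.0], 0.89), ([268.0, 282.0, 287.0, 316.0], 0.83), ([262.0, 308.0, 277.0, 363.0], 0.79), ([322.0, 277.0, 332.0, 332.0], 0.77), ([286.0, 192.0, 305.0, 252.0], 0.49)]
needle_probe [([331.0, 218.0, 360.0, 236.0], 0.68), ([300.0, 246.0, 312.0, 284.0], 0.5)]
stand_a [([286.0, 278.0, 325.0, 313.0], 0.89), ([261.0, 306.0, 296.0, 344.0], 0.8)]
```

View pics/top0.png

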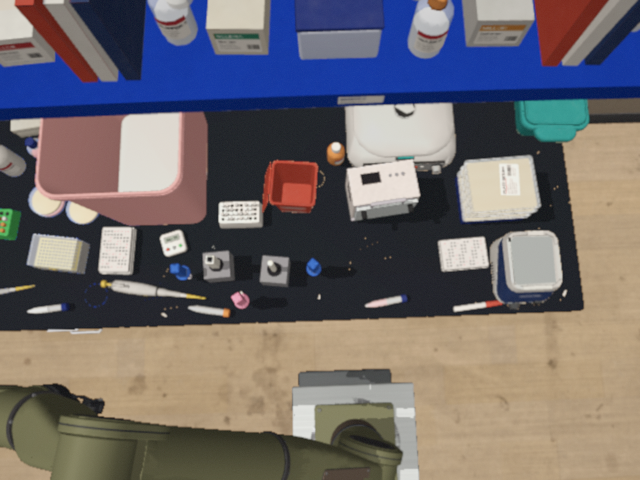

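View pics/side0.png

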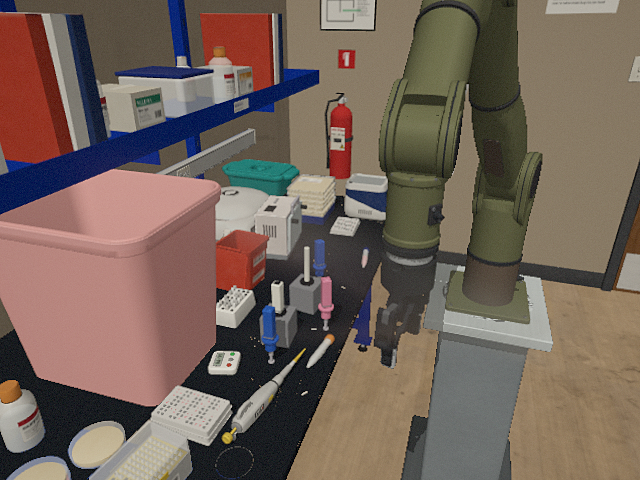

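```bash
cat > h.py <<'E'
import numpy as np,cv2
from station import manip
from scipy.spatial.transform import Rotation as Ro
def pose():
    o=manip.get_obs(); return Ro.from_euler('xyz',o["tcp_rot"]).as_matrix(),np.array(o["position"])
def cam(c,P=None):
    if "R" in c: return c["R"],c["t"]
    R,p=P; T=np.eye(4);T[:3,:3]=R;T[:3,3]=p
    M=np.linalg.inv(T@c["T_tool_cam"]); return M[:3,:3],M[:3,3]
def back(c,uv,z,P=None):
    R,t=cam(c,P); d=np.array([c["k1"],0,0,0])
    s=cv2.undistortPoints(np.array(uv,float).reshape(-1,1,2),c["K"],d)[:,0]
    D=np.c_[s,np.ones(len(s))]@R; C=-R.T@t
    return C+D*((z-C[2])/D[:,2])[:,None]
def proj(c,X,P=None):
    R,t=cam(c,P)
    return cv2.projectPoints(np.array(X,float).reshape(-1,1,3),cv2.Rodrigues(R)[0],t,c["K"],np.array([c["k1"],0,0,0]))[0][:,0]
def crop(c,box,f,name):
    l,t,r,b=box; cv2.imwrite("pics/"+name,cv2.resize(c["image"][t:b,l:r,::-1],None,fx=f,fy=f,interpolation=cv2.INTER_CUBIC))
E
python3 - <<'E'
from h import *
c=manip.capture("top"); s=manip.capture("side")
a=cv2.resize(c["image"][155:305,165:425],None,fx=3,fy=3,interpolation=2)
b=cv2.resize(s["image"][180:330,250:340],None,fx=3,fy=3,interpolation=2)[:, :]
cv2.imwrite("pics/a.png",cv2.resize(np.hstack([a[:450,:],]),None,fx=1,fy=1)[:,:,::-1])
cv2.imwrite("pics/b.png",cv2.resize(s["image"][190:340,250:390],None,fx=4,fy=4,interpolation=2)[:,:,::-1])
print(back(c,[(210,258),(273,265)],.15).round(3), back(c,[(351,197),(418,197),(345,170),(413,162)],.152).round(3))
E
```

```text
[[0.473 0.344 0.15 ]
 [0.45  0.188 0.15 ]] [[ 0.615 -0.011  0.152]
 [ 0.609 -0.179  0.152]
 [ 0.687  0.001  0.152]
 [ 0.702 -0.173  0.152]]
```

View pics/a.png

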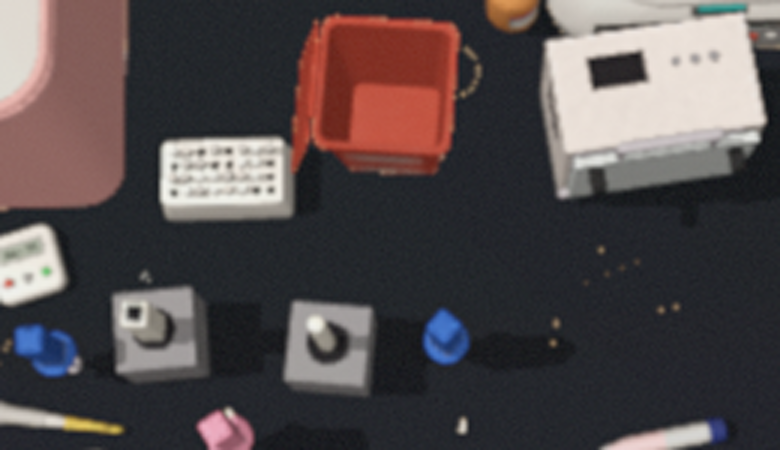

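View pics/b.png

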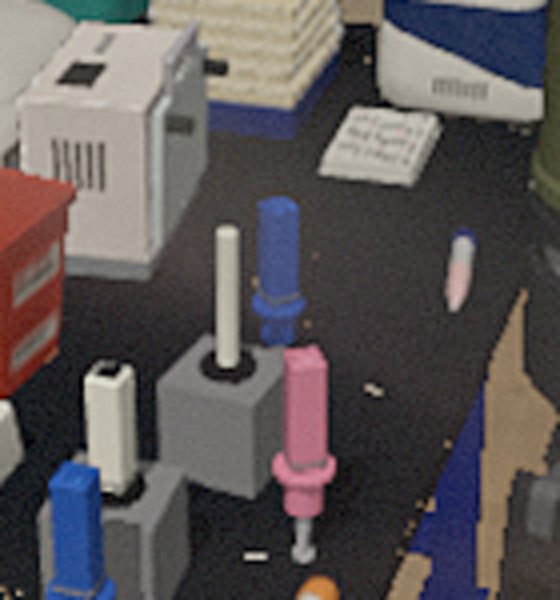

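Target candidates in the top view: white square handle in the left stand (210,260); white round needle handle (271,263); blue look-alikes (175,268) and (314,268); pink (240,298). I choose (210,260): white, square and thick, as the close crop confirms. The cabinet is at (383,185) with its handle bar at about (371,205)–(407,198), and the shelf is slightly ajar or closed.

```bash
cat >> h.py <<'E'
from scipy.optimize import least_squares
def go(X,yaw=None):
    "shift (fractions) in tool axes to world X, turn fraction about tool z to reach yaw"
    R,p=pose(); d=R.T@(np.array(X)-p)/.4
    print("shift",d.round(4),end=" ")
    if yaw is not None:
        T=Ro.from_euler('xyz',[np.pi,0,yaw]).as_matrix()
        print("turn",(Ro.from_matrix(R.T@T).as_rotvec()/np.radians(120)).round(4),end=" ")
    print()
def cabpts(v,L):
    x,y,a=v; L=np.array(L,float); c,s=np.cos(a),np.sin(a)
    return np.c_[x+c*L[:,0]-s*L[:,1],y+s*L[:,0]+c*L[:,1],L[:,2]]
E
python3 - <<'E'
from h import *
c=manip.capture("top"); s=manip.capture("side")
f=lambda u,v:(165+u/3,155+v/3)
uv=np.array([f(543,42),f(745,15),f(766,122)])
L=[(.1,.085,.152),(.1,-.085,.152),(0,-.085,.152)]
r=least_squares(lambda v:(proj(c,cabpts(v,L))-uv).ravel(),[.6,-.09,.1])
print(r.x,r.fun.round(1))
print("bar",back(c,[f(617,152),f(725,132)],.173).round(3))
print("pred bar",cabpts(r.x,[(-.004,.04,.173),(-.004,-.04,.173)]).round(3))
print("probe side/top",back(s,[(279,283)],.151).round(3),back(c,[f(135,313),],.151).round(3))
print("stand a top ctr",back(c,[f(160,325)],.07).round(3),"needle",back(c,[f(330,345)],.07).round(3))
R,p=pose();print(p)
E
```

```text
[ 0.60037042 -0.10000614  0.11904946] [ 0.9  0.  -0.7 -0.8 -0.2  0.7]
bar [[ 0.585 -0.057  0.173]
 [ 0.599 -0.147  0.173]]
pred bar [[ 0.592 -0.061  0.173]
 [ 0.601 -0.14   0.173]]
probe side/top [[0.464 0.344 0.151]] [[0.469 0.343 0.151]]
stand a top ctr [[0.473 0.339 0.07 ]] needle [[0.45  0.191 0.07 ]]
[0.15391886 0.60577966 0.23130252]
```

```bash
python3 -c "
from h import *
go([.53,-.1,.32],np.pi+.13)
print(manip.capture('wrist')['T_tool_cam'].round(3))"
```

```text
shift [-1.3458 -1.4786 -0.2219] turn [ 0.      0.     -0.1809] 
[[ 0.    -0.954 -0.301  0.077]
 [ 1.     0.     0.     0.001]
 [-0.    -0.301  0.954 -0.142]
 [ 0.     0.     0.     1.   ]]
```

```bash
r='-1,-0.67,-0.74,-0.22,0,0,0'; python3 -m pendant '[-1,-0.67,-0.74,-0.22,0,0,0,-1,-0.67,-0.74,-0.22,0,0,0,-1,-0.67,-0.74,-0.22,0,0,0,-1,-0.67,-0.74,-0.22,0,0,0,-1,-0.67,-0.74,-0.22,0,0,0,-1,-0.67,-0.74,-0.22,0,0,0,-1,-0.67,-0.74,-0.22,0,0,0,-1,-0.67,-0.74,-0.22,0,0,0,-1,-0.67,-0.74,-0.22,0,0,0,-1,-0.67,-0.74,-0.22,0,0,0,-1,-0.67,-0.74,-0.22,0,0,0,-1,-0.67,-0.74,-0.22,0,0,0]'
python3 -c "
from h import *
go([.53,-.1,.32],np.pi+.13)"
```

```text
time_s: 2.05
position: [0.342, 0.2513, 0.3198]
tcp_rot: [3.141, 0.001, 2.888]
wrist_force: [-1.2, 1.6, -1.2]
width: 0.0854
grip_force: 0.0
shift [-6.757e-01 -7.320e-01 -2.000e-04] turn [ 0.0003  0.0007 -0.1833]
```

```bash
python3 -m pendant '[1,-0.68,-0.73,0,0,0,-0.183,1,-0.68,-0.73,0,0,0,-0.183,1,-0.68,-0.73,0,0,0,-0.183,1,-0.68,-0.73,0,0,0,-0.183,1,-0.68,-0.73,0,0,0,-0.183,1,-0.68,-0.73,0,0,0,-0.183,1,-0.68,-0.73,0,0,0,-0.183,1,-0.68,-0.73,0,0,0,-0.183,1,-0.68,-0.73,0,0,0,-0.183,1,-0.68,-0.73,0,0,0,-0.183,1,-0.68,-0.73,0,0,0,-0.183,1,-0.68,-0.73,0,0,0,-0.183]'
python3 - <<'E'
from h import *
P=pose();c=manip.capture("wrist");cv2.imwrite("pics/w1.png",c["image"][:,:,::-1])
go([.53,-.1,.32],np.pi+.13)
v=[.6,-.1,.13]
print(proj(c,cabpts(v,[(.1,.085,.152),(.1,-.085,.152),(0,-.085,.152),(0,.085,.152),(-.004,.04,.173),(-.004,-.04,.173)]),P).round())
E
```

```text
time_s: 3.05
position: [0.5335, -0.098, 0.3184]
tcp_rot: [3.141, -0.0, -3.01]
wrist_force: [-0.0, 1.4, 0.1]
width: 0.0001
grip_force: 0.0
shift [ 0.0084 -0.0098 -0.0036] turn [ 0.0008 -0.0003  0.0025] 
[[389. 373.]
 [226. 373.]
 [218. 286.]
 [395. 286.]
 [351. 292.]
 [261. 292.]]
```

View pics/w1.png

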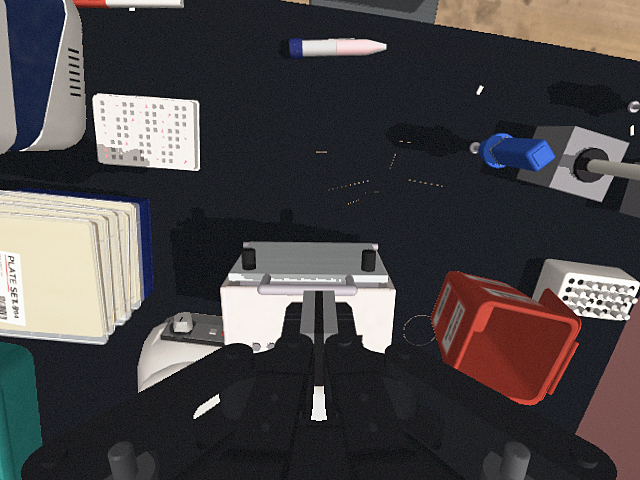

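The wrist view (upside down: the robot side is up) shows the bar at (258–356, 291), the cabinet's front top edge at (222,286)–(395,281) and the shelf face at (245,243)–(380,280). The match to the prediction is good.

Run:
```python
from h import *
P=pose();c=manip.capture("wrist")
print("bar",back(c,[(258,292),(356,291)],.173,P).round(3))
print("edge",back(c,[(222,286),(395,282)],.152,P).round(3))
crop(c,(200,220,420,400),3.6,"w1c.png")
```

```text
bar [[ 0.601 -0.14   0.173]
 [ 0.589 -0.053  0.173]]
edge [[ 0.61  -0.177  0.152]
 [ 0.584 -0.014  0.152]]
```

View pics/w1c.png

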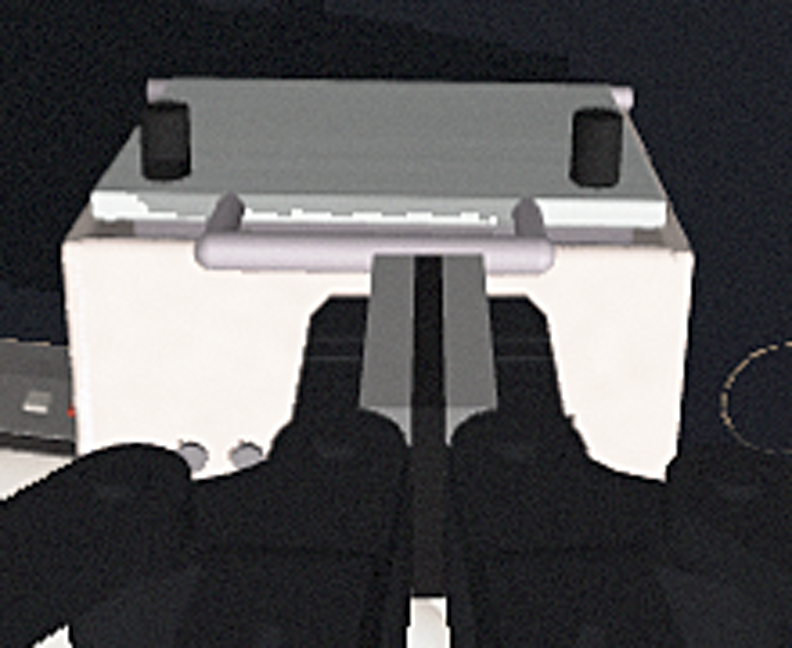

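```bash
python3 -c "
from h import *
go([.622,-.093,.16],np.pi+.14)"
```

```text
shift [-0.2225 -0.0278  0.3968] turn [ 0.001  -0.0003 -0.0012]
```

```bash
python3 -m pendant '[1,-0.11,-0.014,0.05,0,0,0,1,-0.222,-0.028,0.12,0,0,0,1,-0.222,-0.028,0.2,0,0,0,1,-0.222,-0.028,0.28,0,0,0,1,-0.222,-0.028,0.34,0,0,0,1,-0.222,-0.028,0.38,0,0,0,1,-0.222,-0.028,0.395,0,0,0,1,-0.222,-0.028,0.395,0,0,0,1,-0.222,-0.028,0.395,0,0,0]'
python3 - <<'E'
from h import *
# arc: shelf angle t, hinge origin (u=0,z=.03); bar at r=143,4 outward
R,p=pose();h=np.array([.598,-.098]);ex=np.array([np.cos(.14),np.sin(.14)])
u0=(p[:2]-h)@ex
for deg in range(0,91,10):
    t=np.radians(deg); bu=-.143*np.sin(t)-.004*np.cos(t); bz=.03+.143*np.cos(t)-.004*np.sin(t)
    print(deg,round(bu,4),round(bz,4))
print(u0,p)
E
```

```text
time_s: 3.9
position: [0.6225, -0.0946, 0.1622]
tcp_rot: [3.141, 0.001, -3.005]
wrist_force: [0.5, -0.8, 0.3]
width: 0.0003
grip_force: 0.0
0 -0.004 0.173
10 -0.0288 0.1701
20 -0.0527 0.163
30 -0.075 0.1518
40 -0.095 0.137
50 -0.1121 0.1189
60 -0.1258 0.098
70 -0.1357 0.0752
80 -0.1415 0.0509
90 -0.143 0.026
0.02475120690127363 [ 0.62251173 -0.09456519  0.16221953]
```

```bash
python3 -m pendant '[1,0.03,0,0.003,0,0,0,1,0.06,0,0.006,0,0,0,1,0.094,0,0.01,0,0,0,1,0.125,0,0.018,0,0,0,1,0.155,0,0.025,0,0,0,1,0.182,0,0.038,0,0,0,1,0.21,0,0.053,0,0,0,1,0.235,0,0.07,0,0,0,1,0.26,0,0.088,0,0,0,1,0.274,0,0.1,0,0,0,1,0.288,0,0.11,0,0,0,1,0.288,0,0.11,0,0,0]'
python3 - <<'E'
from h import *
R,p=pose();h=np.array([.598,-.098]);ex=np.array([np.cos(.14),np.sin(.14)])
print((p[:2]-h)@ex,p)
c=manip.capture("side"); crop(c,(240,180,360,270),5,"s2.png")
E
```

```text
time_s: 4.9
position: [0.5106, -0.1108, 0.118]
tcp_rot: [-3.142, 0.007, -3.006]
wrist_force: [3.7, 1.0, -2.1]
width: 0.0001
grip_force: 1.9
-0.08833842987210554 [ 0.5105941  -0.1108112   0.11804081]
```

View pics/s2.png

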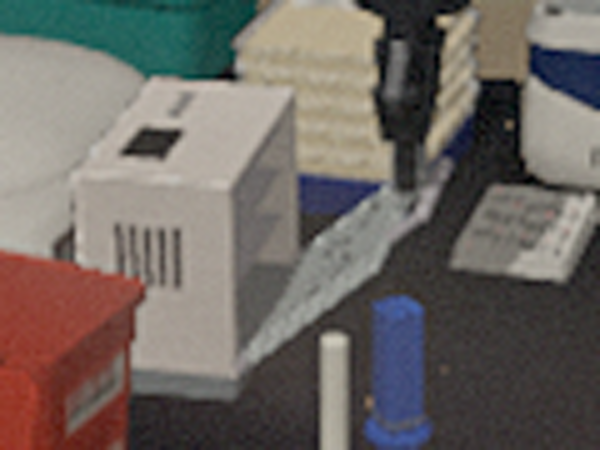

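The shelf is at about 45° with the fingers behind its bar. Next, lift over the bar and push it down from above.

```bash
python3 -m pendant '[1,-0.02,0,-0.03,0,0,0,1,-0.01,0,-0.09,0,0,0,1,0.05,0,-0.09,0,0,0,1,0.065,0,-0.05,0,0,0,1,0.08,0,-0.01,0,0,0,1,0.09,0,0.035,0,0,0,1,0.105,0,0.065,0,0,0,1,0.115,0,0.095,0,0,0,1,0.125,0,0.125,0,0,0,1,0.13,0,0.155,0,0,0,1,0.133,0,0.185,0,0,0,1,0.133,0,0.205,0,0,0]'
```

```text
time_s: 5.95
position: [0.4546, -0.1191, 0.035]
tcp_rot: [-3.141, -0.001, -3.007]
wrist_force: [-0.1, 0.3, 0.3]
width: 0.0002
grip_force: 0.0
```

```bash
python3 -m pendant '[1,0,0,0.01,0,0,0,1,0,0,0.02,0,0,0,1,0,0,0.025,0,0,0,1,0,0,0.025,0,0,0]'
```

```text
time_s: 6.28
position: [0.4553, -0.1189, 0.0253]
tcp_rot: [-3.142, 0.0, -3.007]
wrist_force: [-0.5, -0.5, 0.6]
width: 0.0001
grip_force: 0.0
```

Run:
```python
from h import *
c=manip.capture("side"); a=cv2.resize(c["image"][190:270,250:350],None,fx=5,fy=5,interpolation=2)
w=manip.capture("wrist")["image"][140:440,180:460]
w=cv2.resize(w,(373,400)); cv2.imwrite("pics/s3.png",np.hstack([a[:, :420],w])[:,:,::-1])
```

```text
(no output)
```

View pics/s3.png

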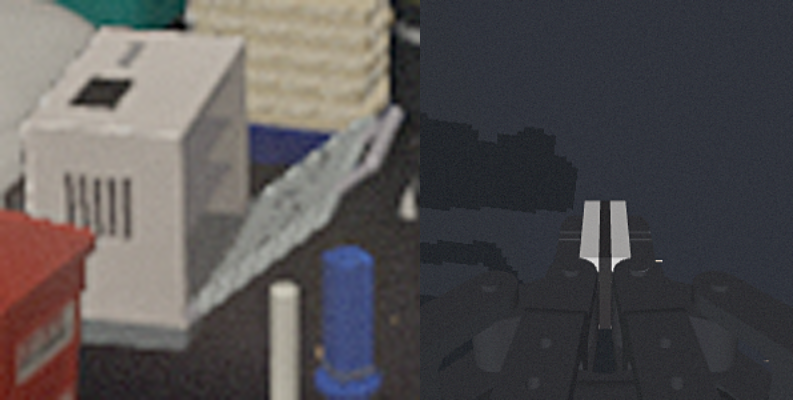

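The shelf is still at about 45° and the fingers went down in front of the bar. I'll go up again and press farther in.

```bash
python3 -m pendant '[1,0.03,0,-0.05,0,0,0,1,0.03,0,-0.15,0,0,0,1,0.03,0,-0.25,0,0,0,1,0.03,0,-0.34,0,0,0,1,0.03,0,-0.36,0,0,0,1,-0.05,0,-0.36,0,0,0,1,-0.13,0,-0.36,0,0,0,1,-0.13,0,-0.36,0,0,0,1,-0.13,0,-0.31,0,0,0,1,-0.13,0,-0.28,0,0,0,1,-0.13,0,-0.28,0,0,0]'
python3 - <<'E'
from h import *
R,p=pose();h=np.array([.598,-.098]);ex=np.array([np.cos(.14),np.sin(.14)])
print((p[:2]-h)@ex,p)
E
```

```text
time_s: 7.3
position: [0.5048, -0.1116, 0.1352]
tcp_rot: [3.14, -0.004, -3.007]
wrist_force: [0.3, 0.5, -0.5]
width: -0.0001
grip_force: 0.0
-0.09423782423784645 [ 0.50475176 -0.11162966  0.13519845]
```

```bash
python3 -m pendant '[1,0.01,0,0.015,0,0,0,1,0.03,0,0.037,0,0,0,1,0.045,0,0.058,0,0,0,1,0.057,0,0.08,0,0,0,1,0.07,0,0.108,0,0,0,1,0.082,0,0.138,0,0,0,1,0.09,0,0.168,0,0,0,1,0.097,0,0.198,0,0,0,1,0.1,0,0.225,0,0,0,1,0.102,0,0.245,0,0,0,1,0.102,0,0.258,0,0,0,1,0.102,0,0.262,0,0,0]'
python3 - <<'E'
from h import *
R,p=pose();h=np.array([.598,-.098]);ex=np.array([np.cos(.14),np.sin(.14)])
print((p[:2]-h)@ex,p)
E
```

```text
time_s: 8.3
position: [0.466, -0.1173, 0.0321]
tcp_rot: [3.141, -0.0, -3.007]
wrist_force: [-0.3, 0.7, 1.2]
width: -0.0001
grip_force: 0.4
-0.13340072677829787 [ 0.46600768 -0.11734754  0.03208353]
```

Little contact force so far; press a few mm more and check.

```bash
python3 -m pendant '[1,0,0,0.008,0,0,0,1,0,0,0.015,0,0,0,1,0,0,0.02,0,0,0,1,0,0,0.02,0,0,0]'
python3 -m pendant '[1,0,0,-0.2,0,0,0,1,0,0,-0.4,0,0,0,1,0,0,-0.6,0,0,0,1,0,0,-0.7,0,0,0,1,0.05,0,-0.7,0,0,0,1,0.05,0,-0.7,0,0,0,1,0.05,0,-0.7,0,0,0,1,0.05,0,-0.7,0,0,0,1,0.05,0,-0.7,0,0,0]'
python3 - <<'E'
from h import *
P=pose(); c=manip.capture("wrist");t=manip.capture("top")
a=cv2.resize(t["image"][155:245,330:430],(400,360),interpolation=2)
cv2.imwrite("pics/w4.png",np.hstack([a,cv2.resize(c["image"][60:360,160:493],(400,360))])[:,:,::-1])
cv2.imwrite("w4full.png",c["image"][:,:,::-1]);print(P)
L=[(-.065,.035,.03),(-.065,-.035,.03),(-.115,.078,.03),(-.115,-.078,.03),(-.143,.04,.026),(-.143,-.04,.026)]
v=[.598,-.098,.14]
print("wrist",proj(c,cabpts(v,L),P).round().tolist());print("top",proj(t,cabpts(v,L)).round().tolist())
E
```

```text
time_s: 8.63
position: [0.4665, -0.1175, 0.0296]
tcp_rot: [-3.139, 0.003, -3.007]
wrist_force: [-7.4, 3.7, 57.3]
width: -0.0
grip_force: 28.8
time_s: 9.38
position: [0.4475, -0.1204, 0.3068]
tcp_rot: [-3.139, 0.006, -3.008]
wrist_force: [-0.4, 0.1, -0.7]
width: 0.0001
grip_force: 0.0
(array([[-0.99102383, -0.13355081,  0.00599548],
       [-0.1335616 ,  0.99103947, -0.0014363 ],
       [-0.00574994, -0.00222417, -0.999981  ]]), array([ 0.44747573, -0.12035564,  0.30682096]))
wrist [[347.0, 263.0], [292.0, 263.0], [383.0, 225.0], [256.0, 226.0], [352.0, 202.0], [287.0, 202.0]]
top [[373.0, 240.0], [399.0, 236.0], [361.0, 261.0], [418.0, 251.0], [377.0, 269.0], [406.0, 263.0]]
```

View pics/w4.png

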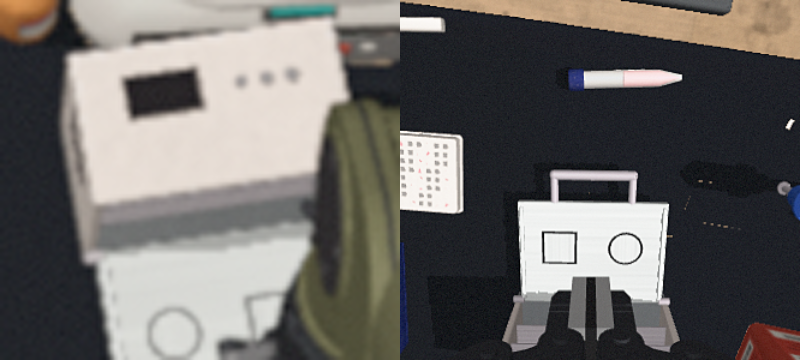

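The shelf is down and level, with the ring at wrist pixel (347.5,267.5) and top pixel (374,238); the square outline is on the other side. Next, locate the ring and the probe.

Run:
```python
from h import *
P=pose(); c=manip.capture("wrist");t=manip.capture("top")
print("ring",back(c,[(347.5,267.5)],.03,P),back(t,[(373.75,238)],.03))
go([.40,.343,.30],np.pi)
for d in manip.cut_out(t,"stand_a"): print(d["p"],d["extent"])
```

```text
ring [[ 0.53009923 -0.07087097  0.03      ]] [[ 0.53431993 -0.07392342  0.03      ]]
shift [-0.0424  1.1619  0.0093] turn [ 0.0004 -0.0012  0.0644] 
0.93 [200.9, 249.7, 234.1, 284.2]
0.55 [261.7, 257.2, 290.1, 288.7]
```

```bash
python3 -m pendant '[-1,-0.03,1,0,0,0,0.064,-1,-0.03,1,0,0,0,0.064,-1,-0.03,1,0,0,0,0.064,-1,-0.03,1,0,0,0,0.064,-1,-0.03,1,0,0,0,0.064,-1,-0.03,1,0,0,0,0.064,-1,-0.03,1,0,0,0,0.064,-1,-0.03,1,0,0,0,0.064,-1,-0.03,1,0,0,0,0.064,-1,-0.03,1,0,0,0,0.064,-1,-0.03,1,0,0,0,0.064,-1,-0.03,1,0,0,0,0.064]'
python3 -c "
from h import *
go([.43,.343,.32],np.pi)"
```

```text
time_s: 10.63
position: [0.4036, 0.2796, 0.3033]
tcp_rot: [-3.141, -0.002, -3.137]
wrist_force: [0.3, -1.4, -0.3]
width: 0.0855
grip_force: 0.0
shift [-0.0668  0.1581 -0.0421] turn [-0.0003 -0.0011  0.0024]
```

```bash
python3 -m pendant '[-1,-0.067,0.158,-0.042,0,-0.001,0,-1,-0.067,0.158,-0.042,0,-0.001,0,-1,-0.067,0.158,-0.042,0,-0.001,0,-1,-0.067,0.158,-0.042,0,-0.001,0]'
python3 - <<'E'
from h import *
P=pose();print(P[1]);c=manip.capture("wrist");cv2.imwrite("pics/w5.png",c["image"][:,:,::-1])
print(proj(c,[(.467,.343,.151),(.467,.343,.076),(.473,.339,.07)],P).round())
for d in manip.recognise(c,"probe"): print(d)
E
```

```text
time_s: 10.97
position: [0.432, 0.3406, 0.3205]
tcp_rot: [-3.141, 0.001, 3.141]
wrist_force: [0.0, -0.6, -0.3]
width: 0.0854
grip_force: 0.0
[0.43201417 0.34061979 0.32047798]
[[321. 254.]
 [320. 232.]
 [317. 236.]]
{'extent': [49.5, 201.2, 138.6, 246.5], 'p': 0.98}
{'extent': [232.8, 129.8, 277.8, 166.6], 'p': 0.75}
{'extent': [386.0, 200.8, 427.4, 245.2], 'p': 0.67}
```

View pics/w5.png

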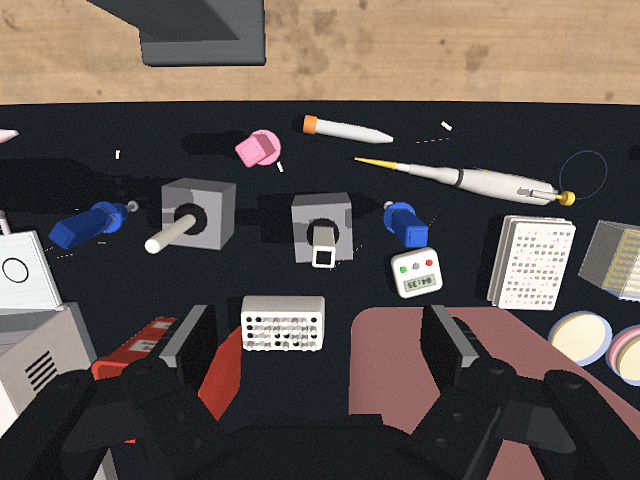

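The wrist view shows the square white handle top at (324,256) in the middle stand, the needle at (153,245), blue look-alikes at (415,235) and (75,232), and pink at (250,152).

Run:
```python
from h import *
P=pose();c=manip.capture("wrist")
print("top",back(c,[(324,256)],.151,P).round(4),"flange",back(c,[(321.5,231)],.073,P).round(4))
print("blue",back(c,[(417,236)],.145,P).round(3),"pink",back(c,[(250,152)],.145,P).round(3))
g=back(c,[(324,256)],.151,P)[0]; print("stand",back(c,[(292,196),(350,193),(352,260),(296,264)],.07,P).round(3))
X=[g[0],g[1],.151-.025+.019]; print(X)
go([g[0],g[1],.22],np.pi+.05); go(X,np.pi+.05)
```

```text
top [[0.468  0.3438 0.151 ]] flange [[0.4659 0.3418 0.073 ]]
blue [[0.45  0.431 0.145]] pink [[0.373 0.279 0.145]]
stand [[0.426 0.309 0.07 ]
 [0.423 0.374 0.07 ]
 [0.503 0.378 0.07 ]
 [0.508 0.312 0.07 ]]
[np.float64(0.4679877182985239), np.float64(0.34376324009563863), 0.145]
shift [-0.0911  0.0137  0.2513] turn [-0.0013  0.0004 -0.0248] 
shift [-0.091   0.0142  0.4388] turn [-0.0013  0.0004 -0.0248]
```

```bash
python3 -m pendant '[-1,-0.089,0.012,0.05,0,0,-0.026,-1,-0.089,0.012,0.15,0,0,-0.026,-1,-0.089,0.012,0.25,0,0,-0.026,-1,-0.089,0.012,0.3,0,0,-0.026,-1,-0.089,0.012,0.36,0,0,-0.026,-1,-0.089,0.012,0.42,0,0,-0.026,-1,-0.089,0.012,0.48,0,0,-0.026,-1,-0.089,0.012,0.52,0,0,-0.026,-1,-0.089,0.012,0.538,0,0,-0.026,-1,-0.089,0.012,0.538,0,0,-0.026,-1,-0.089,0.012,0.538,0,0,-0.026]'
```

```text
time_s: 12.03
position: [0.4677, 0.3453, 0.1066]
tcp_rot: [-3.141, 0.002, -3.088]
wrist_force: [0.2, 0.1, 0.3]
width: 0.0852
grip_force: 0.0
```

```bash
python3 -m pendant '[1,0,0,0,0,0,0,1,0,0,0,0,0,0,1,0,0,0,0,0,0,1,0,0,0,0,0,0,1,0,0,0,0,0,0,1,0,0,0,0,0,0,1,0,0,0,0,0,0,1,0,0,0,0,0,0,1,0,0,0,0,0,0,1,0,0,0,0,0,0]' 50
```

```text
time_s: 12.87
position: [0.4677, 0.3461, 0.1067]
tcp_rot: [3.141, 0.003, -3.087]
wrist_force: [-1.6, -1.5, 5.7]
width: 0.0215
grip_force: 49.5
```

```bash
python3 -m pendant '[1,0,0,-0.03,0,0,0,1,0,0,-0.07,0,0,0,1,0,0,-0.12,0,0,0,1,0,0,-0.18,0,0,0,1,0,0,-0.25,0,0,0,1,0,0,-0.33,0,0,0,1,0,0,-0.42,0,0,0,1,0,0,-0.5,0,0,0,1,0,0,-0.55,0,0,0,1,0,0,-0.55,0,0,0]'
python3 - <<'E'
from h import *
go([.531,-.072,.327],np.pi+.14)
P=pose();s=manip.capture("side");print(P[1])
x,y,z=P[1]; uv=proj(s,[(x,y,z-.0987),(x,y,z+.044)]).round();print(uv)
u,v=uv[0].astype(int); crop(s,(max(u-60,0),max(v-90,0),u+60,v+30),4,"s6.png")
E
```

```text
time_s: 13.7
position: [0.4687, 0.3479, 0.3308]
tcp_rot: [3.136, 0.009, -3.087]
wrist_force: [0.3, 0.4, -1.7]
width: 0.0216
grip_force: 49.0
shift [-0.0982 -1.0567  0.0043] turn [ 0.0025  0.0045 -0.0408] 
[0.46866803 0.34790352 0.33076756]
[[275. 252.]
 [272. 190.]]
```

View pics/s6.png

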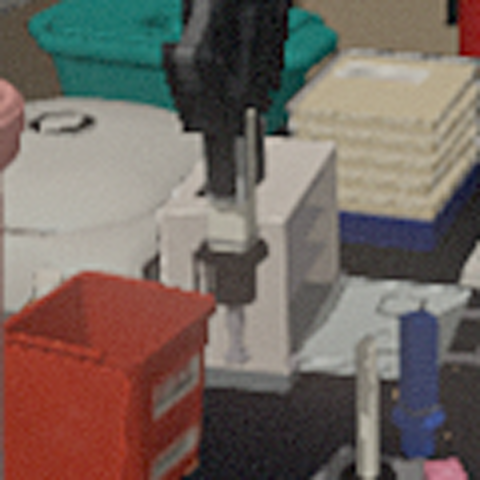

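The probe hangs vertically with its foot at side pixel (274,251.5), as predicted. I've now viewed 11 pictures, one over the limit of 10, so from here I'll check only by numbers.

```bash
python3 -m pendant '[1,-0.09,-0.98,0,0.002,0.004,-0.04,1,-0.09,-0.98,0,0.002,0.004,-0.04,1,-0.09,-0.98,0,0.002,0.004,-0.04,1,-0.09,-0.98,0,0.002,0.004,-0.04,1,-0.09,-0.98,0,0.002,0.004,-0.04,1,-0.09,-0.98,0,0.002,0.004,-0.04,1,-0.09,-0.98,0,0.002,0.004,-0.04,1,-0.09,-0.98,0,0.002,0.004,-0.04,1,-0.09,-0.98,0,0.002,0.004,-0.04,1,-0.09,-0.98,0,0.002,0.004,-0.04,1,-0.09,-0.98,0,0.002,0.004,-0.04,1,-0.09,-0.98,0,0.002,0.004,-0.04]'
python3 - <<'E'
from h import *
go([.531,-.072,.145],np.pi+.14);print(manip.get_obs()["position"])
E
```

```text
time_s: 14.75
position: [0.5233, -0.0448, 0.3243]
tcp_rot: [-3.138, -0.01, -3.006]
wrist_force: [0.5, 0.6, -0.9]
width: 0.0216
grip_force: 49.4
shift [-0.0145 -0.0684  0.4484] turn [-0.0016 -0.0049 -0.0022] 
[ 0.52329814 -0.04481511  0.32432725]
```

```bash
python3 -m pendant '[1,-0.016,-0.068,0.05,0,-0.003,0,1,-0.016,-0.068,0.12,0,-0.003,0,1,-0.016,-0.068,0.2,0,-0.003,0,1,-0.016,-0.068,0.28,0,-0.003,0,1,-0.016,-0.068,0.35,0,-0.003,0,1,-0.016,-0.068,0.41,0,-0.003,0,1,-0.016,-0.068,0.448,0,-0.003,0,1,-0.016,-0.068,0.448,0,-0.003,0,1,-0.016,-0.068,0.448,0,-0.003,0,1,-0.016,-0.068,0.448,0,-0.003,0]'
python3 - <<'E'
from h import *
go([.532,-.072,.1217],np.pi+.14);P=pose();x,y,z=P[1];o=manip.get_obs();print(np.array(o["wrist_force"]).round(2))
s=manip.capture("side")
uv=proj(s,[(x,y,z-.0987)])[0];r=proj(s,[(.532,-.072,.03)])[0];print("foot",uv,"ring",r)
for d in manip.recognise(s,"probe"): print(np.round(d["extent"]),round(d["p"],2))
# ring as dark ellipse on bright plate
a=np.linspace(0,2*np.pi,24,endpoint=False)
g=cv2.cvtColor(s["image"],cv2.COLOR_RGB2GRAY).astype(float)
best=[]
from scipy.ndimage import map_coordinates as mc
for dx in np.arange(-.012,.0121,.002):
  for dy in np.arange(-.012,.0121,.002):
    f=lambda q:np.median(mc(g,proj(s,np.c_[.532+dx+q*np.cos(a),-.072+dy+q*np.sin(a),np.full(24,.03)])[:,::-1].T,order=1))
    best.append((f(.0168)-.5*f(.0125)-.5*f(.021),dx,dy))
print(np.round(sorted(best)[:5],3))
E
```

```text
time_s: 15.58
position: [0.534, -0.069, 0.1478]
tcp_rot: [-3.138, 0.001, -3.001]
wrist_force: [-0.2, -0.7, -0.9]
width: 0.0214
grip_force: 49.4
shift [ 0.0062 -0.0064  0.0652] turn [-0.0016  0.0005  0.0002] 
[-0.24 -0.75 -0.89]
foot [309.68150866 242.61718852] ring [310.64356411 247.69039793]
[318. 278. 333. 329.] 0.74
[262. 305. 277. 364.] 0.72
[312. 238. 324. 278.] 0.63
[299. 218. 316. 243.] 0.51
[[-8.937e+00 -2.000e-03 -6.000e-03]
 [-8.195e+00  6.000e-03  4.000e-03]
 [-7.552e+00 -6.000e-03 -2.000e-03]
 [-7.423e+00  6.000e-03  8.000e-03]
 [-7.410e+00  4.000e-03  0.000e+00]]
```

```bash
python3 -m pendant '[1,0.005,-0.008,0.01,0,0,0,1,0.005,-0.008,0.02,0,0,0,1,0.005,-0.008,0.03,0,0,0,1,0.005,-0.008,0.037,0,0,0,1,0.005,-0.008,0.044,0,0,0,1,0.005,-0.008,0.05,0,0,0,1,0.005,-0.008,0.055,0,0,0,1,0.005,-0.008,0.06,0,0,0,1,0.005,-0.008,0.06,0,0,0,1,0.005,-0.008,0.06,0,0,0]'
python3 - <<'E'
from h import *
for i in range(4):
    P=pose();print(np.round(manip.get_obs()["wrist_force"],2),P[1].round(4)); manip.capture("wrist")
E
```

```text
time_s: 16.52
position: [0.532, -0.0738, 0.1232]
tcp_rot: [-3.138, -0.0, -3.003]
wrist_force: [-0.1, -0.1, 1.4]
width: 0.0216
grip_force: 49.7
[-0.14 -0.06  1.44] [ 0.532  -0.0738  0.1232]
[-1.11  0.99  0.25] [ 0.532  -0.0739  0.1233]
[-0.43  0.72  1.82] [ 0.5319 -0.0739  0.1233]
[-0.49 -0.12  1.8 ] [ 0.5319 -0.0739  0.1233]
```

```bash
python3 -m pendant '[1,0,0,0.002,0,0,0,1,0,0,0.004,0,0,0,1,0,0,0.004,0,0,0,1,0,0,0.004,0,0,0]'
python3 - <<'E'
from h import *
F=[]
for i in range(12):
    o=manip.get_obs();F.append(o["wrist_force"]);c=manip.capture("wrist" if i%2 else "side")
print(np.mean(F,0).round(2),np.std(F,0).round(2),o["position"])
im=cv2.imread("w4full.png",0)
P=(np.array([[-0.99102383,-0.13355081,0.00599548],[-0.1335616,0.99103947,-0.0014363],[-0.00574994,-0.00222417,-0.999981]]),np.array([.44747573,-.12035564,.30682096]))
cc=c if "T_tool_cam" in c else manip.capture("wrist")
h=cv2.HoughCircles(cv2.resize(im,None,fx=4,fy=4,interpolation=2)[960:1180,1300:1480],cv2.HOUGH_GRADIENT,1,30,param1=120,param2=15,minRadius=35,maxRadius=75)
for q in h[0][:4]:
    uv=[(q[0]+1300)/4,(q[1]+960)/4];print(uv,q[2]/4,back(cc,[uv],.03,P).round(4))
E
```

```text
time_s: 17.05
position: [0.532, -0.0739, 0.1216]
tcp_rot: [-3.138, -0.0, -3.003]
wrist_force: [-0.7, 0.3, 1.6]
width: 0.0215
grip_force: 49.7
[-1.14  0.17  1.75] [0.31 0.56 0.6 ] [ 0.5319652  -0.07390301  0.12155221]
[np.float32(346.625), np.float32(267.125)] 13.4 [[ 0.5342 -0.0724  0.03  ]]
```

```bash
python3 -c "
from station import manip
print(manip.hand_in())"
```

```text
the job is handed in; nothing more can be done
None
```

I handed the job in: the shelf is down and level, and the surface probe is still gripped and pressed upright at about 2.7 N (foot roughly 7 mm in), by measurement about 2 mm from the ring's centre. Pushing the shelf onto its stop briefly took 57 N at the wrist, through the fingertips, and I viewed 11 pictures against the limit of 10, so I checked the final placement only by numbers.

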